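Set up the soldering place for a ring

ROBOT

A 6-joint arm with a two-finger parallel gripper is mounted at the origin on a cart in front of the work surface, level with it; the furniture and walls round the work are solid. World frame = base frame: x ahead of the robot, y to its left, z up, the work surface at z = 0. Lengths are in m, angles in degrees, forces in N, time in s.
With the tool pointing down it reaches from about 0.25 to 0.725 m from the base axis. Payload 9.7 kg.
Tool frame: the origin (TCP) lies at the very end of the fingers, on their centre line; the grasp point (between the pads) lies grasp_offset behind it (grasp_offset is the distance from the TCP to the grasp point, in m); z points along the fingers, y is the line along which they close (so a half turn about z gives the same grasp; the last joint's range is limited). The gripper opens to 85 mm and grips with 20 to 120 N. Pads are 22 mm wide; open, the fingers measure 114 mm over their backs; the gripper's body (76 mm by 85 mm) begins 54 mm behind the grasp point. The pads swing forward as they close: fully open they stand 13 mm farther back than shut.
Start: joints at [68.526, 4.979, 10.078, 95.1, 0, 90], TCP at [0.201, 0.512, 0.231] pointing down, gripper open.
Joint ranges: [-179.16, 179.16], [-48.56, 103.87], [-65.8, 70.77], [-126.05, 130.52], [-82.76, 87.17], [-180, 180]. Speed limits (degrees/s): [127.2, 127.2, 147.25, 180, 180, 180].

INTERFACE

Orientations are given as [roll, pitch, yaw] about the fixed x, y, z axes, in that order (R = Rz(yaw) Ry(pitch) Rx(roll)).
In Python, from workcell import get_obs, camera, calibration, job_done, recognise, cut_out, mark_of, grasp_offset gives the robot as it stands.
- The arm moves only by the tool servo_tool, never from a script. Its argument "moves" is a list of rows, each a list of 3 entries, a list of its own where there are three numbers: the turn, a rotation vector about the tool's x, y, z in degrees, then the shift along the tool's x, y, z in m, then the opening in per cent of the stroke, from 0 (shut) to 100 (fully open). In form: [[[ax, ay, az], [x, y, z], claw], ...]. A call has 1 to 12 rows; each row shifts and turns the commanded pose from where the row before left it, along the tool's axes as they then stand; what a row does not reach is not made up. A row lasts 1/10 s, in which the tool goes at most 50 mm and 8.59 degrees, less where a joint would pass 70% of its speed; a pose out of reach is approached as far as the arm can. A call is refused whole if a number of a shift passes 0.05 or a number of a turn 8.59, either way. A call with a gripper value outside its range is refused whole. The fingers move at their own pace and stop on an object; "force" is the grip in N (left out, the last holds). Time passes only in rows, so rows that do not move let the fingers close. It gives the time, the measured TCP pose, the force, the opening and the grip force at its end, in the units of the state.
- get_obs(): the state, without advancing time (a new reading comes with each control period).
- camera(name): name is "scene" or "top" or "wrist"; returns (picture, depth): 384x512x3 uint8, red, green, blue; 384x512 float32, m along the optical axis (not along the pixel's ray), 0 where there is no reading.
- calibration(name): a dict with "camera_matrix" (3x3 intrinsics, pixels), "R" (3x3) and "t" (3): a world point X has camera coordinates R X + t. Camera axes: x right, y down, z forward; pixel columns grow to the right and rows downward; lengths in m; the calibration is good to about 2 mm. The wrist camera is an equidistant fisheye: a pixel r from the principal point sees the ray r / f radians off the axis. A picture is of the moment at which its call begins: read the wrist's pose just before it. calibration takes no time and is no camera call; for the wrist camera it gives the pose at the moment of the call.
- job_done(): hands the job in; it is judged then, once.
Trained networks look in the newest picture that a camera, given by its name, has taken for a name from the list of things; names that differ only in an ending like _2 or _b are one class to them, and where a whole thing is asked for, a point or a joint stands for the part that bears it (a point fixed in the world has none). Each returns a list of dicts, best first, with "score" (0 to 1); they miss things now and then, are a little off and sometimes report something else, mostly with a low value. They report only what shows in the picture. A call takes as long as a camera call.
- recognise(name, camera): "xyz" ([x, y, z] in m, in the coordinates of the camera as it stood for that picture, good to about 4 mm: the middle of the surface that is visible of it).
- cut_out(name, camera): "mask" (384x512 bool, what is visible of it).
- mark_of(name, camera): "xyz" ([x, y, z] in m, in the coordinates of the camera as it stood for that picture, good to about 4 mm: a listed point, or the origin of a listed thing).
The state is a dict: "time": time; "q": joint angles; "qd": joint speeds; "joint_efforts": joint torques, N m; "ee_pos": TCP position; "tcp_rot": TCP orientation; "wrist_force": force on the tool from outside, world axes, zero at the start; "torque": the same for the moment, N m; "opening": finger opening in m; "grasp_force": force on a finger pad.
Only numpy, scipy, OpenCV 4.12 (cv2) and the standard library are available. Lean on these libraries where they do the work, as an engineer would, in place of code of your own. Each camera call takes 0.05 s, during which the arm holds its last target. There are 200 camera calls.

TASK

Get the solder board ready for soldering the brass ring: lay the fire brick on the board as a heat shield, long side flush along the board's back edge and centred on it, and stand the steel tripod on the board in the middle of the space left in front of the brick. Put the round wire gauze flat on top of the tripod, down between its three prongs, and lay the brass ring on the middle of the gauze. Stand the flux bottle (squat, white, with a wide black cap) upright on the bench to the right of the board, level with the tripod and about 3 cm clear of the board's edge, and leave the spray flask and the brown dropper bottle as they are.

Things in the scene. Friction and masses are not known exactly. Their poses are not given: they have to be found in the camera images.
- solder_board: grey, scorched solder board, 172 (its x) x 250 (its y) x 16 mm high, lying on the bench, fixed. Origin: centre of its underside. Its +x points away from the robot (the back edge is the long edge at x = +86 mm), its +y to the left, turned by up to about 12 degrees; the right edge is at y = -125 mm.
- fire_brick: light grey soft fire brick lying flat, 58 (its x) x 115 (its y) x 40 mm high, 0.13 kg. Origin: centre of its underside. Grasp across the 58 mm. Flush along the back edge of the board its centre is at +57 mm along the board's x and 0 along its y, and 114 mm of board stay free in front of it.
- tripod: steel tripod, 0.16 kg; origin between the feet, at foot level. Band 66 mm outside, 54 mm inside, 52 to 60 mm up; legs at 0, 120, 240 deg about its z from its +x, 36.5 mm out at the band, 45 mm with feet, ending in prongs 70 mm up. Grip across the band between the legs: along its y or 60 deg to either side. Its place: -29 mm along the board's x (middle of the space before the brick), 0 along y.
- gauze: round wire gauze in a steel rim, 60 mm across, 10 mm high, 0.06 kg. Origin: centre of its underside. Grasp across the rim from above. It rests on the tripod's band, 60 mm above the feet, with 3.5 mm of play to the three prongs; the fingers must pass between the prongs (closing along the tripod's y or 60 deg to either side).
- brass_ring: plain brass ring lying flat, 26 mm outside, 21.6 mm inside, 9 mm high, 0.018 kg. Origin: centre of its underside. Grasp across its outside. It lies on top of the gauze, 10 mm above the gauze's underside.
- flux_bottle: squat round flux bottle, white with a wide black cap of the same width, 35 mm across and 81 mm high, 0.07 kg, standing. Origin: centre of its underside. With 30 mm clear to the board's right edge its centre is at -172 mm along the board's y; level with the tripod it is at -29 mm along the board's x.
- spray_flask: bystander: slim white flask with a black spray head, 32 mm across, 114 mm high, standing loose among the other things. Origin: centre of its underside. Leave it standing where it is.
- dropper_bottle: bystander: small brown dropper bottle with a black rubber top, 34 mm across, 102 mm high, standing loose on the bench at the back. Origin: centre of its underside. Leave it standing where it is.

How it is judged (in metres and radians):
At the end, for the whole second after the job is handed in: Brick flat on board: 12 mm in depth, 15 mm sideways, 8 deg. Tripod on board: 14 mm in depth, 15 mm sideways. Gauze flat on the band, 7 mm. Ring flat on gauze, 12 mm. Flux bottle upright on the bench 12 to 47 mm right of the board, level with tripod's place within 25 mm. All released, at rest (x of fire_brick in the frame of solder_board between 0.045 and 0.069 m and y of fire_brick in the frame of solder_board between -0.015 and 0.015 m and z of fire_brick in the frame of solder_board between 0.012 and 0.021 m and angle between the y axis of fire_brick and the y axis of solder_board, either way round below 0.14 rad and angle between each of fire_brick, tripod, flux_bottle's own z axis and vertical below 0.06 rad and linear speed of each of fire_brick, tripod, gauze, brass_ring, flux_bottle below 0.02 m/s and x of tripod in the frame of solder_board between -0.043 and -0.015 m and y of tripod in the frame of solder_board between -0.015 and 0.015 m and z of tripod in the frame of solder_board between 0.012 and 0.021 m and horizontal distance between gauze and tripod below 0.007 m and z of gauze in the frame of tripod between 0.056 and 0.064 m and angle between gauze's own z axis and vertical below 0.07 rad and horizontal distance between brass_ring and gauze below 0.012 m and z of brass_ring in the frame of gauze between 0.007 and 0.014 m and angle between brass_ring's own z axis and vertical below 0.12 rad and y of flux_bottle in the frame of solder_board between -0.19 and -0.155 m and x of flux_bottle in the frame of solder_board between -0.054 and -0.004 m and height (world z) of flux_bottle below 0.006 m); the robot touches nothing.
It fails at once if the spray flask is moved more than 25 mm or tipped (distance of spray_flask from where it was at the start of the episode above 0.025 m or angle between spray_flask's own z axis and vertical above 0.5 rad).
It fails at once if the dropper bottle is moved more than 25 mm or tipped (distance of dropper_bottle from where it was at the start of the episode above 0.025 m or angle between dropper_bottle's own z axis and vertical above 0.5 rad).
It also fails if it takes over 125 s, if anything falls off the work surface, if the arm or the gripper's body presses on something with over 40 N, if the wrist force passes 120 N, or if a joint passes its speed limit or range.

## Working session

There is one attempt and no reset: what is moved stays moved. The work goes in short steps, Python scripts to look and compute and a tool call to move; the robot and the scene stay as the last step left them, time stands still between calls to the robot, and variables do not carry over. Pictures are saved under pics/ and viewed, at most 14 in all, crops included, and the job is handed in when it is done.

Besides the shell and the picture viewer there is one more tool, called after "Request:" as name(argument=value, ...) on one line, values as JSON. servo_tool: Moves the arm, as the interface text tells. Its arguments: {"type":"object","properties":{"moves":{"type":"array"},"force":{"type":"number"}},"required":["moves"]}

```bash
mkdir -p pics
cat > h.py <<'E'
import numpy as np, cv2
from workcell import *
names=["solder_board","fire_brick","tripod","gauze","brass_ring","flux_bottle","spray_flask","dropper_bottle"]
def world(p,c):
    return c["R"].T@(np.array(p)-c["t"])
def cloud(mask,d,c):
    v,u=np.nonzero(mask&(d>0)); z=d[v,u]; K=c["camera_matrix"]
    P=np.stack([(u-K[0,2])/K[0,0]*z,(v-K[1,2])/K[1,1]*z,z],1)
    return (P-c["t"])@c["R"]
E
python3 - <<'E'
from h import *
o=get_obs(); print(o["ee_pos"],o["tcp_rot"],o["opening"],grasp_offset)
ims=[]
for cam in ["top","scene"]:
    p,d=camera(cam);c=calibration(cam)
    cv2.imwrite(f"pics/{cam}0.png",p[:,:,::-1])
    np.savez(f"{cam}0.npz",d=d)
    for n in names:
        m=mark_of(n,cam); k=cut_out(n,cam)
        s=[(world(x["xyz"],c).round(3).tolist(),round(x["score"],2)) for x in m[:2]]
        e=""
        if k:
            P=cloud(k[0]["mask"],d,c); 
            if len(P): 
                top=P[P[:,2]>np.percentile(P[:,2],95)-.006]
                r=cv2.minAreaRect((top[:,:2]*1000).astype(np.float32))
                e=[len(P),P[:,2].max().round(3),[np.round(q,1) for q in r]]
        print(cam,n,s,e)
print(get_obs()["time"])
E
```

```text
[0.20125207 0.51160315 0.23054946] [-1.79920242e+02  3.04470966e-05  1.58526748e+02] 0.08562870765158438 0.0187
top solder_board [([0.518, 0.339, -0.001], 0.62)] [7000, np.float64(0.024), [array([516. , 337.7]), array([249.2, 171.2]), np.float64(88.8)]]
top fire_brick [([0.431, -0.068, -0.001], 0.69)] [1184, np.float64(0.046), [array([432.1, -63.4]), array([114.5,  57.6]), np.float64(78.3)]]
top tripod [([0.553, 0.058, -0.004], 0.71)] [335, np.float64(0.075), [array([557.6,  58.7]), array([67.8, 67.5]), np.float64(18.3)]]
top gauze [([0.678, -0.058, -0.001], 0.65)] [354, np.float64(0.015), [array([678.1, -60.8]), array([52.4, 52.9]), np.float64(89.5)]]
top brass_ring [([0.431, 0.071, -0.002], 0.38)] [6987, np.float64(0.024), [array([516. , 337.7]), array([249.2, 171.2]), np.float64(88.8)]]
top flux_bottle [([0.687, 0.054, 0.0], 0.82)] [184, np.float64(0.085), [array([684.7,  56.9]), array([27.8, 29.4]), np.float64(65.0)]]
top spray_flask [([0.56, -0.054, 0.002], 0.44)] [6887, np.float64(0.024), [array([515.8, 337.7]), array([249. , 171.3]), np.float64(88.6)]]
top dropper_bottle [([0.
[... 623 characters left out ...]
1, 0.003], 0.95)] [523, np.float64(0.012), [array([676.8, -62.1]), array([61.5, 58.4]), np.float64(24.9)]]
scene brass_ring [([0.429, 0.069, 0.003], 0.67)] [135, np.float64(0.009), [array([427.6,  64.6]), array([26.2, 24.9]), np.float64(9.9)]]
scene flux_bottle [([0.689, 0.056, -0.001], 0.95)] [540, np.float64(0.114), [array([623.4,   6. ]), array([186. ,  32.4]), np.float64(37.1)]]
scene spray_flask [([0.558, -0.058, 0.001], 0.85), ([0.43, 0.071, 0.005], 0.24)] [824, np.float64(0.114), [array([555.1, -57.8]), array([12.9, 13.1]), np.float64(88.3)]]
scene dropper_bottle [([0.702, 0.202, -0.001], 0.91)] [522, np.float64(0.101), [array([696.7, 198.9]), array([8.5, 9.2]), np.float64(47.2)]]
1.7
```

View images.

Run:
```python
import cv2,numpy as np
a=cv2.imread("pics/top0.png");b=cv2.imread("pics/scene0.png")
cv2.imwrite("pics/both0.png",cv2.resize(np.vstack([a[60:330],b[60:330]]),(568,600)))
```

```text
(no output)
```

View pics/both0.png

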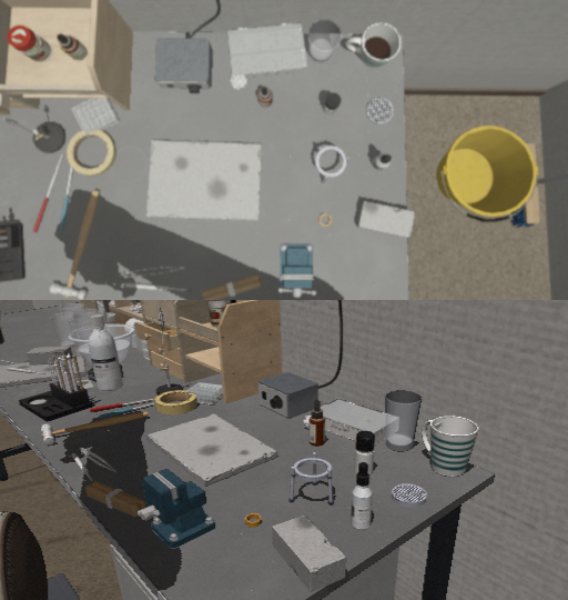

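View pics/top0.png

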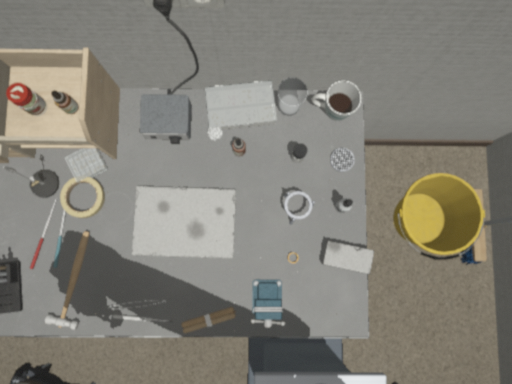

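```bash
cat > plan.py <<'E'
# usage: plan.py x y z yaw n [claw]  -> rows in tool axes, tool pointing down
import sys, json, numpy as np
from workcell import get_obs
from scipy.spatial.transform import Rotation as R
def plan(tgt,yaw,n,claw=100,start=None):
    o=get_obs()
    p=np.array(o["ee_pos"]); r=R.from_euler("xyz",o["tcp_rot"],degrees=True)
    g=R.from_euler("xyz",[180,0,yaw],degrees=True); rows=[]
    for i in range(n):
        k=n-i
        s=np.round(r.inv().apply((np.array(tgt)-p)/k),4)
        t=np.round((r.inv()*g).as_rotvec(degrees=True)/k,1)
        if abs(s).max()>.05 or abs(t).max()>8.59: print("TOO BIG")
        rows.append([t.tolist(),s.tolist(),claw]); p=p+r.apply(s); r=r*R.from_rotvec(t,degrees=True)
    print(json.dumps(rows).replace(" ",""))
if __name__=="__main__":
    a=[float(x) for x in sys.argv[1:]]
    plan(a[:3],a[3],int(a[4]),int(a[5]) if len(a)>5 else 100)
E
python3 plan.py .4 .2 .23 78.4 12
```

```text
[[[0.0,-0.0,6.7],[-0.0249,-0.0181,0.0001],100],[[0.0,-0.0,6.7],[-0.0269,-0.0151,0.0001],100],[[0.0,-0.0,6.7],[-0.0284,-0.0119,0.0001],100],[[0.0,-0.0,6.7],[-0.0296,-0.0085,0.0001],100],[[0.0,-0.0,6.7],[-0.0304,-0.0049,0.0001],100],[[0.0,-0.0,6.7],[-0.0308,-0.0014,0.0001],100],[[0.0,-0.0,6.7],[-0.0307,0.0023,0.0001],100],[[0.0,-0.0,6.6],[-0.0303,0.0058,0.0001],100],[[0.0,-0.0,6.7],[-0.0294,0.0093,0.0001],100],[[0.0,-0.0,6.6],[-0.0281,0.0126,0.0001],100],[[0.0,-0.0,6.7],[-0.0265,0.0158,0.0001],100],[[0.0,-0.0,6.6],[-0.0244,0.0187,0.0002],100]]
```

Request:
servo_tool(moves=[[[0,0,6.7],[-0.025,-0.018,0],100],[[0,0,6.7],[-0.027,-0.015,0],100],[[0,0,6.7],[-0.028,-0.012,0],100],[[0,0,6.7],[-0.03,-0.008,0],100],[[0,0,6.7],[-0.03,-0.005,0],100],[[0,0,6.7],[-0.031,-0.001,0],100],[[0,0,6.7],[-0.031,0.002,0],100],[[0,0,6.6],[-0.03,0.006,0],100],[[0,0,6.7],[-0.029,0.009,0],100],[[0,0,6.6],[-0.028,0.013,0],100],[[0,0,6.7],[-0.026,0.016,0],100],[[0,0,6.6],[-0.024,0.019,0],100]])

```text
time: 2.9
ee_pos: [0.4016, 0.2008, 0.2315]
tcp_rot: [180.0, -0.0, 78.2]
wrist_force: [-0.7, 0.1, -0.0]
opening: 0.0856
grasp_force: 0.0
```

```bash
python3 plan.py .431 -.066 .14 78.4 9; python3 -c "
from h import *
print(calibration('wrist'),get_obs()['q'])"
```

```text
[[[0.0,-0.0,-0.0],[-0.0283,0.0093,0.0102],100],[[0.0,-0.0,-0.0],[-0.0284,0.0093,0.0102],100],[[0.0,-0.0,-0.0],[-0.0283,0.0093,0.0101],100],[[0.0,-0.0,-0.0],[-0.0284,0.0093,0.0102],100],[[0.0,-0.0,-0.0],[-0.0283,0.0093,0.0101],100],[[0.0,-0.0,-0.1],[-0.0284,0.0093,0.0102],100],[[0.0,-0.0,-0.0],[-0.0284,0.0092,0.0101],100],[[0.0,-0.0,-0.1],[-0.0283,0.0092,0.0102],100],[[0.0,-0.0,-0.0],[-0.0284,0.0092,0.0101],100]]
{'camera_matrix': array([[297.31863964,   0.        , 254.76372647],
       [  0.        , 297.31863964, 194.50624494],
       [  0.        ,   0.        ,   1.        ]]), 'R': array([[ 0.97890261, -0.20432482,  0.00102499],
       [-0.19379161, -0.92682552,  0.32161975],
       [-0.06476491, -0.31503305, -0.94686836]]), 't': array([-0.3521761 ,  0.22332686,  0.46987384])} [ 2.65671200e+01 -8.78981485e+00 -3.29588055e+00  9.54656815e+01
  2.50989726e-03  1.28414496e+02]
```

Request:
servo_tool(moves=[[[0,0,0],[-0.0283,0.0093,0.01],100],[[0,0,0],[-0.0283,0.0093,0.01],100],[[0,0,0],[-0.0283,0.0093,0.01],100],[[0,0,0],[-0.0283,0.0093,0.01],100],[[0,0,0],[-0.0283,0.0093,0.01],100],[[0,0,0],[-0.0283,0.0093,0.01],100],[[0,0,0],[-0.0283,0.0093,0.01],100],[[0,0,0],[-0.0283,0.0093,0.01],100],[[0,0,0],[-0.0283,0.0093,0.01],100]])

```text
time: 3.8
ee_pos: [0.4319, -0.0656, 0.1411]
tcp_rot: [180.0, -0.0, 78.4]
wrist_force: [0.1, 0.6, 0.0]
opening: 0.0854
grasp_force: 0.0
```

```bash
cat >> h.py <<'E'
def wcloud(mask,d,c):
    v,u=np.nonzero(mask&(d>0)); z=d[v,u]; K=c["camera_matrix"]
    a=(u-K[0,2])/K[0,0]; b=(v-K[1,2])/K[1,1]; th=np.hypot(a,b)+1e-9
    s=np.tan(th)/th
    P=np.stack([a*s*z,b*s*z,z],1)
    return (P-c["t"])@c["R"]
def wlook(n,pic=None,band=.006):
    c=calibration("wrist"); p,d=camera("wrist")
    if pic: cv2.imwrite(f"pics/{pic}.png",p[:,:,::-1])
    m=mark_of(n,"wrist"); k=cut_out(n,"wrist")
    print(n,[(world(x["xyz"],c).round(4).tolist(),round(x["score"],2)) for x in m[:2]])
    if not k: return p,d,c,None
    P=wcloud(k[0]["mask"],d,c)
    top=P[P[:,2]>np.percentile(P[:,2],95)-band]
    print(len(P),np.percentile(P[:,2],95).round(4),[np.round(q,1) for q in cv2.minAreaRect((top[:,:2]*1000).astype(np.float32))], top.mean(0).round(4))
    return p,d,c,P
E
python3 -c "
from h import *
wlook('fire_brick','w1'); print(get_obs()['ee_pos'])"
```

```text
fire_brick [([0.4324, -0.0637, 0.0002], 0.93), ([0.675, -0.0603, 0.0021], 0.7)]
8450 0.0403 [array([431.4, -64.5]), array([115.1,  58.6]), np.float64(78.4)] [ 0.4323 -0.0596  0.0392]
[ 0.43156132 -0.06553041  0.14070166]
```

View pics/w1.png

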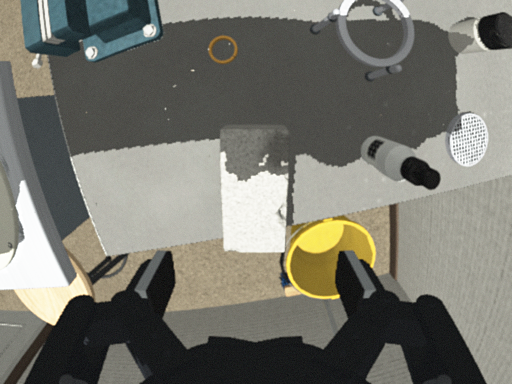

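Request:
servo_tool(moves=[[[0,0,0],[0.001,0,0.032],100],[[0,0,0],[0,0,0.032],100],[[0,0,0],[0,0,0.032],100],[[0,0,0],[0,0,0.032],100],[[0,0,0],[0,0,0],100],[[0,0,0],[0,0,0],30],[[0,0,0],[0,0,0],30],[[0,0,0],[0,0,0],30],[[0,0,0],[0,0,0],30],[[0,0,0],[0,0,0],30]], force=40)

```text
time: 4.95
ee_pos: [0.4335, -0.0633, 0.0156]
tcp_rot: [179.8, -0.0, 78.4]
wrist_force: [-1.6, 2.9, 8.7]
opening: 0.0573
grasp_force: 43.9
```

Request:
servo_tool(moves=[[[0,0,0],[0,0,-0.02],30],[[0,0,0],[0,0,-0.04],30],[[0,0,0],[0,0,-0.04],30],[[0,0,0],[0,0,-0.04],30]])

```text
time: 5.35
ee_pos: [0.4321, -0.0634, 0.156]
tcp_rot: [179.9, -0.0, 78.4]
wrist_force: [1.6, -0.6, -1.2]
opening: 0.0569
grasp_force: 43.8
```

```bash
python3 plan.py .573 .337 .15 88.9 12 30
```

```text
[[[0.0,0.0,-0.9],[0.035,0.0048,0.0005],30],[[0.0,0.0,-0.9],[0.035,0.0054,0.0005],30],[[0.0,0.0,-0.9],[0.0349,0.0059,0.0005],30],[[0.0,0.0,-0.9],[0.0348,0.0064,0.0005],30],[[0.0,0.0,-0.9],[0.0347,0.007,0.0005],30],[[0.0,0.0,-0.9],[0.0345,0.0075,0.0005],30],[[0.0,0.0,-0.8],[0.0344,0.0081,0.0005],30],[[0.0,0.0,-0.9],[0.0343,0.0086,0.0005],30],[[0.0,0.0,-0.8],[0.0342,0.0091,0.0005],30],[[0.0,0.0,-0.9],[0.0341,0.0096,0.0005],30],[[0.0,0.0,-0.8],[0.0339,0.0101,0.0006],30],[[0.1,0.0,-0.9],[0.0337,0.0105,0.0005],30]]
```

Request:
servo_tool(moves=[[[0,0,-0.9],[0.035,0.005,0],30],[[0,0,-0.9],[0.035,0.0055,0],30],[[0,0,-0.9],[0.035,0.006,0],30],[[0,0,-0.9],[0.035,0.0065,0],30],[[0,0,-0.9],[0.0345,0.007,0],30],[[0,0,-0.9],[0.0345,0.0075,0],30],[[0,0,-0.8],[0.0345,0.008,0],30],[[0,0,-0.9],[0.034,0.0085,0],30],[[0,0,-0.8],[0.034,0.009,0],30],[[0,0,-0.9],[0.034,0.0095,0],30],[[0,0,-0.8],[0.034,0.01,0],30],[[0,0,-0.9],[0.034,0.0105,0],30]])

```text
time: 6.55
ee_pos: [0.5734, 0.3386, 0.1544]
tcp_rot: [179.9, -0.0, 89.0]
wrist_force: [0.6, 0.5, -1.8]
opening: 0.0575
grasp_force: 43.9
```

Run:
```python
from h import *
wlook('fire_brick')
p,d,c,P=wlook('solder_board','w2')
print(get_obs()['ee_pos'],get_obs()['tcp_rot'])
```

```text
fire_brick [([0.5748, 0.3387, 0.1367], 0.56), ([0.5197, 0.3418, 0.0004], 0.29)]
22610 0.1788 [array([573.5, 343.4]), array([102.1,  58.6]), np.float64(88.7)] [0.5734 0.3547 0.1779]
solder_board []
23447 0.0164 [array([515.9, 337.9]), array([249. , 172.4]), np.float64(88.8)] [0.5047 0.3833 0.0156]
[0.57291025 0.33641875 0.15392463] [ 1.79977221e+02 -3.87035368e-03  8.88995664e+01]
```

View pics/w2.png

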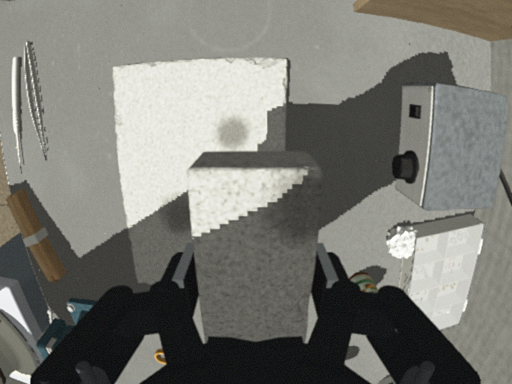

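Request:
servo_tool(moves=[[[0,0,0],[0,0,0.038],30],[[0,0,0],[0,0,0.038],30],[[0,0,0],[0,0,0.03],30],[[0,0,0],[0,0,0.008],30],[[0,0,0],[0,0,0.004],30],[[0,0,0],[0,0,0.003],30],[[0,0,0],[0,0,0],30]])

```text
time: 7.55
ee_pos: [0.5737, 0.3372, 0.034]
tcp_rot: [179.9, -0.1, 88.9]
wrist_force: [0.2, -0.9, -1.3]
opening: 0.0569
grasp_force: 43.8
```

Request:
servo_tool(moves=[[[0,0,0],[0,0,0.0015],30],[[0,0,0],[0,0,0.0015],30],[[0,0,0],[0,0,0.001],30]])

```text
time: 7.85
ee_pos: [0.5736, 0.3373, 0.0316]
tcp_rot: [179.8, -0.1, 88.9]
wrist_force: [-7.5, -5.7, 21.0]
opening: 0.057
grasp_force: 46.7
```

Touching. Release and rise.

Request:
servo_tool(moves=[[[0,0,0],[0,0,-0.001],100],[[0,0,0],[0,0,0],100],[[0,0,0],[0,0,0],100],[[0,0,0],[0,0,0],100],[[0,0,0],[0,0,0],100],[[0,0,0],[0,0,-0.03],100],[[0,0,0],[0,0,-0.04],100],[[0,0,0],[0,0,-0.045],100],[[0,0,0],[0,0,-0.045],100]])

```text
time: 8.75
ee_pos: [0.5726, 0.3367, 0.1907]
tcp_rot: [-180.0, 0.0, 88.9]
wrist_force: [0.8, 0.4, 0.5]
opening: 0.0854
grasp_force: 0.0
```

```bash
python3 - <<'E'
from h import *
wlook('fire_brick')
c=calibration('top');p,d=camera('top')
E
python3 plan.py .556 .05 .2 70 12
```

```text
fire_brick [([0.5728, 0.3372, 0.0191], 0.56), ([0.6888, 0.0573, 0.0032], 0.18)]
6716 0.0563 [array([573.4, 335.7]), array([115.6,  58.2]), np.float64(88.6)] [0.5734 0.3398 0.0552]
[[[0.0,-0.0,1.6],[-0.024,-0.001,-0.0008],100],[[0.0,-0.0,1.6],[-0.024,-0.0003,-0.0008],100],[[0.0,-0.0,1.6],[-0.024,0.0003,-0.0008],100],[[0.0,-0.0,1.6],[-0.024,0.001,-0.0008],100],[[0.0,-0.0,1.6],[-0.0239,0.0017,-0.0008],100],[[0.0,-0.0,1.6],[-0.0239,0.0023,-0.0008],100],[[0.0,-0.0,1.6],[-0.0238,0.003,-0.0008],100],[[0.0,-0.0,1.5],[-0.0237,0.0037,-0.0009],100],[[0.0,-0.0,1.6],[-0.0236,0.0043,-0.0008],100],[[0.0,-0.0,1.5],[-0.0234,0.0049,-0.0009],100],[[0.0,-0.1,1.6],[-0.0233,0.0055,-0.0008],100],[[0.1,-0.0,1.5],[-0.0231,0.0062,-0.0008],100]]
```

Request:
servo_tool(moves=[[[0,0,0],[-0.028,0.001,0],100],[[0,0,0],[-0.028,0.001,0],100],[[0,0,0],[-0.028,0.001,0],100],[[0,0,0],[-0.028,0.001,0],100],[[0,0,0],[-0.028,0.001,0],100],[[0,0,0],[-0.028,0.001,0],100],[[0,0,0],[-0.028,0.001,0],100],[[0,0,0],[-0.028,0.001,0],100],[[0,0,0],[-0.028,0.001,0],100],[[0,0,0],[-0.028,0.001,0],100]])

```text
time: 9.95
ee_pos: [0.5769, 0.0556, 0.1873]
tcp_rot: [-179.8, 0.0, 88.9]
wrist_force: [0.5, -0.1, -0.2]
opening: 0.0853
grasp_force: 0.0
```

```bash
cat > tri.py <<'E'
from h import *
from scipy.optimize import least_squares
p,d,c,P=wlook('tripod','w_tri')
# band top ring fit, then prong angles
B=P[(P[:,2]>.052)&(P[:,2]<.0635)]
f=least_squares(lambda q:np.hypot(B[:,0]-q[0],B[:,1]-q[1])-.030,B[:,:2].mean(0),loss='soft_l1',f_scale=.002)
print('centre',f.x.round(4),len(B)); ctr=f.x
r=np.hypot(*(P[:,:2]-ctr).T); a=np.degrees(np.arctan2(*(P[:,:2]-ctr).T[::-1]))
for nm,s in [('prong',(P[:,2]>.065)&(r<.045)),('foot',(P[:,2]<.045)&(r>.03)&(r<.055))]:
    ang=a[s]; z=np.exp(3j*np.radians(ang)).mean() if s.sum() else 0
    print(nm,s.sum(),'leg angle mod120',np.degrees(np.angle(z))/3 if s.sum() else None,abs(z), np.histogram(ang,36,(-180,180))[0])
E
python3 tri.py; python3 -c "
import cv2
a=cv2.imread('pics/w_tri.png'); cv2.imwrite('pics/w_tri.png',a)"
```

```text
tripod [([0.5549, 0.0563, 0.0028], 0.62)]
1966 0.0659 [array([553.1,  56.2]), array([67.9, 70.9]), np.float64(4.9)] [0.5551 0.0597 0.0629]
centre [0.5552 0.0598] 1514
prong 107 leg angle mod120 41.084212191193075 0.9921130310648303 [ 0  0  0  0  0  0  0  0  0 14 19  0  0  0  0  0  0  0  0  0  0 13 24  0
  0  0  0  0  0  0  0  0  0 12 25  0]
foot 284 leg angle mod120 43.335185980955224 0.7039421028175064 [ 2  4 10 10  5  0  0  1  1 21 38  0  5  7  5  0  1  1  2  2  3 15 63  0
  0  0  0  0  0  0  0  0  0 60 25  3]
```

View pics/w_tri.png

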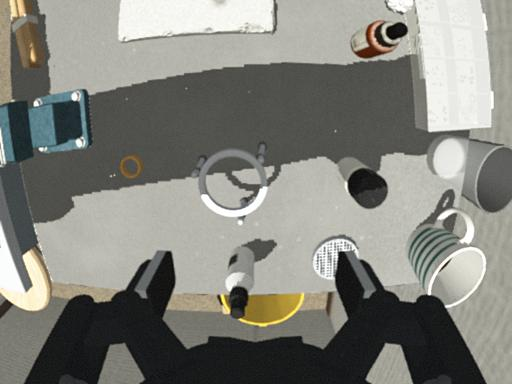

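```bash
python3 plan.py .555 .0585 .14 161 10
```

```text
[[[-0.0,-0.0,-7.2],[0.0003,-0.0022,0.0048],100],[[-0.0,-0.0,-7.2],[0.0005,-0.0022,0.0048],100],[[-0.0,-0.0,-7.2],[0.0008,-0.0021,0.0048],100],[[-0.0,-0.0,-7.2],[0.001,-0.0019,0.0048],100],[[-0.0,-0.0,-7.2],[0.0013,-0.0018,0.0047],100],[[-0.0,-0.0,-7.2],[0.0015,-0.0016,0.0048],100],[[-0.0,-0.0,-7.3],[0.0017,-0.0014,0.0047],100],[[-0.0,-0.0,-7.2],[0.0019,-0.0012,0.0048],100],[[-0.0,-0.1,-7.3],[0.002,-0.001,0.0047],100],[[-0.1,-0.0,-7.2],[0.0021,-0.0007,0.0048],100]]
```

Request:
servo_tool(moves=[[[0,0,-7.2],[0.0003,-0.0022,0.0047],100],[[0,0,-7.2],[0.0005,-0.0022,0.0047],100],[[0,0,-7.2],[0.0008,-0.002,0.0047],100],[[0,0,-7.2],[0.001,-0.002,0.0047],100],[[0,0,-7.2],[0.0013,-0.0018,0.0047],100],[[0,0,-7.2],[0.0015,-0.0016,0.0047],100],[[0,0,-7.2],[0.0017,-0.0014,0.0047],100],[[0,0,-7.2],[0.002,-0.0012,0.0047],100],[[0,0,-7.3],[0.002,-0.001,0.0047],100],[[0,0,-7.3],[0.002,-0.0007,0.0047],100]])

```text
time: 11.1
ee_pos: [0.5551, 0.0609, 0.1408]
tcp_rot: [-180.0, -0.1, 161.5]
wrist_force: [-0.1, 0.2, -0.6]
opening: 0.0856
grasp_force: 0.0
```

```bash
python3 tri.py; python3 plan.py .555 .0585 .14 161 1;python3 plan.py .555 .0585 .036 161 4
```

```text
tripod [([0.5534, 0.0569, -0.0017], 0.92)]
2474 0.0661 [array([557.8,  59.1]), array([71.3, 66.8]), np.float64(33.6)] [0.5544 0.0604 0.063 ]
centre [0.554  0.0591] 2086
prong 133 leg angle mod120 41.25497589824081 0.9927596222021661 [ 0  0  0  0  0  0  0  0  0 10 24  0  0  0  0  0  0  0  0  0  0 17 29  0
  0  0  0  0  0  0  0  0  0 17 36  0]
foot 172 leg angle mod120 42.04739439715139 0.9240370796307004 [ 0  0  0  0  0  2  1  0  0  6 23  7  1  0  0  0  0  0  0  0  3 14 11  4
  2  0  0  0  0  0  0  0  0 35 63  0]
[[[-0.0,-0.1,0.0],[-0.0005,-0.002,0.0012],100]]
[[[-0.0,-0.0,0.0],[-0.0002,-0.0005,0.0263],100],[[-0.0,-0.0,0.0],[-0.0002,-0.0005,0.0263],100],[[-0.0,-0.0,0.0],[-0.0002,-0.0005,0.0263],100],[[-0.0,-0.1,0.0],[-0.0001,-0.0005,0.0263],100]]
```

Request:
servo_tool(moves=[[[0,0,0],[0,-0.0005,0.026],100],[[0,0,0],[0,-0.0005,0.026],100],[[0,0,0],[0,-0.0005,0.026],100],[[0,0,0],[0,0,0.026],100],[[0,0,0],[0,0,0],100],[[0,0,0],[0,0,0],40],[[0,0,0],[0,0,0],40],[[0,0,0],[0,0,0],40],[[0,0,0],[0,0,0],40],[[0,0,0],[0,0,0],40]], force=40)

```text
time: 12.25
ee_pos: [0.5562, 0.0586, 0.04]
tcp_rot: [179.9, 0.1, 161.1]
wrist_force: [-0.6, 0.4, 6.8]
opening: 0.065
grasp_force: 45.3
```

Request:
servo_tool(moves=[[[0,0,0],[0,0,-0.02],40],[[0,0,0],[0,0,-0.04],40],[[0,0,0],[0,0,-0.04],40],[[0,0,0],[0,0,-0.04],40]])

```text
time: 12.65
ee_pos: [0.5549, 0.0583, 0.18]
tcp_rot: [-180.0, -0.0, 161.1]
wrist_force: [0.6, 0.3, -2.4]
opening: 0.0645
grasp_force: 45.5
```

```bash
python3 plan.py .487 .338 .18 178.8 9 40
```

```text
[[[-0.0,-0.0,-2.0],[0.0172,0.027,-0.0],40],[[-0.0,-0.0,-2.0],[0.0163,0.0275,-0.0],40],[[-0.0,-0.0,-2.0],[0.0153,0.0281,-0.0],40],[[-0.0,-0.0,-1.9],[0.0143,0.0286,-0.0],40],[[-0.0,-0.0,-2.0],[0.0133,0.0291,-0.0],40],[[-0.0,-0.0,-1.9],[0.0123,0.0295,-0.0],40],[[-0.0,-0.0,-2.0],[0.0113,0.0299,-0.0],40],[[-0.0,-0.0,-1.9],[0.0103,0.0303,-0.0],40],[[-0.0,-0.0,-2.0],[0.0093,0.0306,-0.0],40]]
```

Request:
servo_tool(moves=[[[0,0,-2],[0.017,0.027,0],40],[[0,0,-2],[0.0165,0.0275,0],40],[[0,0,-2],[0.0155,0.028,0],40],[[0,0,-1.9],[0.0145,0.0285,0],40],[[0,0,-2],[0.0135,0.029,0],40],[[0,0,-1.9],[0.0125,0.0295,0],40],[[0,0,-2],[0.0115,0.03,0],40],[[0,0,-1.9],[0.0105,0.0305,0],40],[[0,0,-2],[0.0095,0.0305,0],40],[[0,0,0],[0,0,0.04],40],[[0,0,0],[0,0,0.04],40]])

```text
time: 13.75
ee_pos: [0.486, 0.3398, 0.0985]
tcp_rot: [179.9, 0.1, 178.9]
wrist_force: [0.5, 0.7, -2.4]
opening: 0.0649
grasp_force: 45.5
```

Run:
```python
from h import *
p,d,c,P=wlook('tripod','w3')
print(np.percentile(P[:,2],[1,5,50,99]),get_obs()['ee_pos'],get_obs()['tcp_rot'])
```

```text
tripod [([0.4835, 0.3376, 0.0598], 0.97)]
7046 0.1243 [array([484.4, 344.5]), array([70.6, 68.4]), np.float64(64.7)] [0.4819 0.342  0.1216]
[0.01594577 0.06562586 0.11734718 0.12736143] [0.48426579 0.33730209 0.09633693] [-179.82665898   -0.23475713  178.8224064 ]
```

View pics/w3.png

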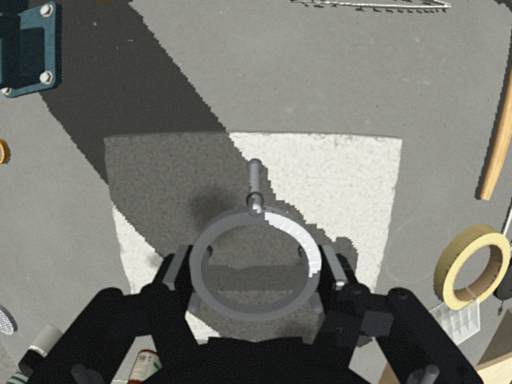

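Request:
servo_tool(moves=[[[0,0,0],[-0.003,0,0.02],40],[[0,0,0],[0,0,0.012],40],[[0,0,0],[0,0,0.006],40],[[0,0,0],[0,0,0.002],40],[[0,0,0],[0,0,0.001],40],[[0,0,0],[0,0,0],40]])

```text
time: 14.5
ee_pos: [0.489, 0.3383, 0.0581]
tcp_rot: [180.0, 0.0, 178.8]
wrist_force: [-1.3, -0.0, -2.6]
opening: 0.0649
grasp_force: 46.0
```

Request:
servo_tool(moves=[[[0,0,0],[0,0,0.0015],40],[[0,0,0],[0,0,0.0015],40],[[0,0,0],[0,0,0.001],40],[[0,0,0],[0,0,0],40]])

```text
time: 14.9
ee_pos: [0.4891, 0.3384, 0.0559]
tcp_rot: [179.9, 0.1, 178.8]
wrist_force: [-5.3, -3.1, 14.7]
opening: 0.0646
grasp_force: 47.6
```

Request:
servo_tool(moves=[[[0,0,0],[0,0,-0.001],100],[[0,0,0],[0,0,0],100],[[0,0,0],[0,0,0],100],[[0,0,0],[0,0,0],100],[[0,0,0],[0,0,0],100],[[0,0,0],[0,0,-0.02],100],[[0,0,0],[0,0,-0.04],100],[[0,0,0],[0,0,-0.04],100],[[0,0,0],[0,0,-0.02],100]])

```text
time: 15.8
ee_pos: [0.4894, 0.3386, 0.178]
tcp_rot: [179.9, 0.2, 178.8]
wrist_force: [-0.2, 0.1, -0.5]
opening: 0.0848
grasp_force: 0.0
```

```bash
python3 tri.py;  python3 plan.py .686 .056 .2 178.8 12
```

```text
tripod [([0.4895, 0.3375, 0.0193], 0.62)]
2152 0.0825 [array([487.7, 335.8]), array([68.6, 69.5]), np.float64(22.9)] [0.4866 0.3403 0.0812]
centre [0.4797 0.3394] 24
prong 1987 leg angle mod120 59.04144843489485 0.08681144821880826 [72 42 40 39 42 42 43 39 40 45 43 53 98 83 65 66 67 69 71 67 65 66 92 97
 53 45 42 41 41 40 42 42 39 41 41 74]
foot 96 leg angle mod120 59.88052220373095 0.8778777977843423 [31  0  0  0  0  0  0  0  0  2  0  0  6 10  2  1  0  0  0  0  0  0 12  2
  0  0  0  0  0  0  0  0  0  0  0 30]
[[[0.0,0.0,0.0],[-0.0169,-0.0232,-0.002],100],[[0.0,0.0,0.0],[-0.0169,-0.0232,-0.002],100],[[0.0,0.0,0.0],[-0.0169,-0.0232,-0.002],100],[[0.0,0.0,0.0],[-0.0169,-0.0232,-0.002],100],[[0.0,0.0,0.0],[-0.0169,-0.0232,-0.0021],100],[[0.0,0.0,0.0],[-0.0168,-0.0232,-0.002],100],[[0.0,0.0,0.0],[-0.0169,-0.0232,-0.0021],100],[[0.0,0.0,0.0],[-0.0168,-0.0232,-0.002],100],[[0.0,0.0,0.0],[-0.0169,-0.0232,-0.0021],100],[[0.0,0.0,0.0],[-0.0168,-0.0232,-0.002],100],[[0.0,0.1,0.0],[-0.0169,-0.0232,-0.0021],100],[[0.1,0.0,0.0],[-0.0168,-0.0232,-0.0021],100]]
```

Request:
servo_tool(moves=[[[0,0,0],[-0.0165,-0.033,-0.002],100],[[0,0,0],[-0.0165,-0.033,-0.002],100],[[0,0,0],[-0.0165,-0.033,-0.002],100],[[0,0,0],[-0.0165,-0.033,-0.002],100],[[0,0,0],[-0.0165,-0.033,-0.002],100],[[0,0,0],[-0.0165,-0.033,-0.002],100],[[0,0,0],[-0.0165,-0.033,-0.002],100],[[0,0,0],[-0.0165,-0.033,-0.002],100],[[0,0,0],[-0.0165,-0.033,-0.002],100],[[0,0,0],[-0.0165,-0.033,-0.002],100],[[0,0,0],[-0.0165,-0.033,-0.002],100],[[0,0,0],[-0.0165,-0.033,-0.002],100]])

```text
time: 17.15
ee_pos: [0.6786, -0.0633, 0.1963]
tcp_rot: [180.0, -0.1, 178.8]
wrist_force: [0.2, -0.2, -0.1]
opening: 0.0855
grasp_force: 0.0
```

```bash
python3 - <<'E'
from h import *
p,d,c,P=wlook('gauze','w4')
print(get_obs()['ee_pos'])
E
python3 plan.py .677 -.0605 .1 178.8 4
```

```text
gauze [([0.6748, -0.0584, 0.0032], 0.77)]
2220 0.0101 [array([677.7, -59.7]), array([60.1, 60. ]), np.float64(43.1)] [ 0.6776 -0.0596  0.0082]
[ 0.67863499 -0.06390394  0.19551548]
[[[0.0,-0.0,-0.0],[0.0003,0.0008,0.0239],100],[[0.0,-0.1,-0.0],[0.0004,0.0008,0.0239],100],[[0.0,-0.0,-0.1],[0.0004,0.0009,0.0239],100],[[0.0,-0.1,-0.0],[0.0004,0.0008,0.0238],100]]
```

View pics/w4.png

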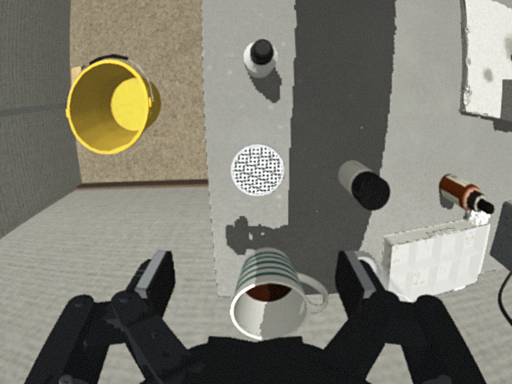

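Request:
servo_tool(moves=[[[0,0,0],[0.001,0.004,0.04],100],[[0,0,0],[0,0,0.04],100],[[0,0,0],[0,0,0.04],100],[[0,0,0],[0,0,0.03],100],[[0,0,0],[0,0,0],100],[[0,0,0],[0,0,0],100]])

```text
time: 17.9
ee_pos: [0.6771, -0.057, 0.0483]
tcp_rot: [180.0, -0.1, 178.9]
wrist_force: [0.3, 0.8, 0.6]
opening: 0.0859
grasp_force: 0.0
```

Run:
```python
from h import *
p,d,c,P=wlook('gauze')
for i in range(3):
  o=get_obs();print(o['ee_pos'],o['tcp_rot'])
```

```text
gauze [([0.6756, -0.0611, 0.0012], 0.93)]
5995 0.01 [array([678. , -59.2]), array([59.8, 60.2]), np.float64(65.5)] [ 0.6766 -0.0592  0.0083]
[ 0.6787853  -0.05761816  0.050821  ] [-179.98941629    0.19289681  178.84128913]
[ 0.6787853  -0.05761816  0.050821  ] [-179.98941629    0.19289681  178.84128913]
[ 0.6787853  -0.05761816  0.050821  ] [-179.98941629    0.19289681  178.84128913]
```

Request:
servo_tool(moves=[[[0,0,0],[0,-0.0015,0.025],100],[[0,0,0],[0,0,0.02],100],[[0,0,0],[0,0,0.003],100],[[0,0,0],[0,0,0],60],[[0,0,0],[0,0,0],40],[[0,0,0],[0,0,0],40],[[0,0,0],[0,0,0],40],[[0,0,0],[0,0,0],40],[[0,0,0],[0,0,0],40]], force=30)

```text
time: 18.95
ee_pos: [0.6787, -0.0594, 0.0028]
tcp_rot: [-180.0, 0.2, 178.8]
wrist_force: [-1.3, -0.0, 6.3]
opening: 0.0575
grasp_force: 31.3
```

Request:
servo_tool(moves=[[[0,0,0],[0,0,-0.01],40],[[0,0,0],[0,0,-0.02],40],[[0,0,0],[0,0,-0.04],40],[[0,0,0],[0,0,-0.045],40],[[0,0,0],[0,0,-0.045],40],[[0,0,0],[0,0,0],40]])

```text
time: 19.55
ee_pos: [0.68, -0.0595, 0.1695]
tcp_rot: [-180.0, 0.7, 178.8]
wrist_force: [0.7, -0.7, -0.3]
opening: 0.0574
grasp_force: 32.3
```

```bash
cat > ga.py <<'E'
from h import *
p,d,c,P=wlook('gauze','w_ga')
print(get_obs()['ee_pos'])
m,_,_,_=cv2.fitEllipse,0,0,0
q=P[np.abs(P[:,2]-np.median(P[:,2]))<.012]
A=np.c_[q[:,:2],np.ones(len(q))]; s=np.linalg.lstsq(A,q[:,2],rcond=None)[0]; print('tilt deg',np.degrees(np.arctan(s[:2])), 'median',np.median(q,0), len(q))
E
python3 ga.py
```

```text
gauze [([0.6773, -0.0587, 0.1708], 0.68)]
8986 0.1765 [array([679.4, -58.3]), array([58.2, 60.9]), np.float64(88.0)] [ 0.6771 -0.0584  0.1748]
[ 0.67773661 -0.05930113  0.16069187]
tilt deg [ 1.74323689 -0.03970553] median [ 0.67561432 -0.05835682  0.1750296 ] 8953
```

View pics/w_ga.png

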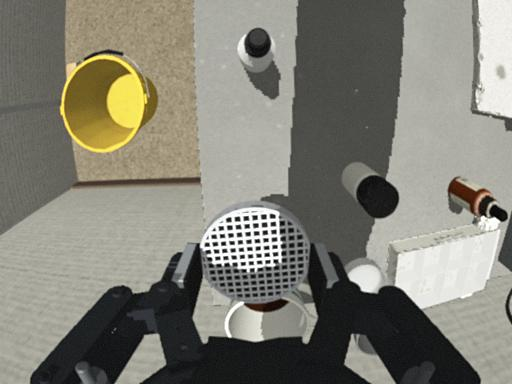

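Request:
servo_tool(moves=[[[0,0,0],[0.008,0.033,-0.002],40],[[0,0,0],[0.008,0.033,-0.002],40],[[0,0,0],[0.008,0.033,-0.002],40],[[0,0,0],[0.008,0.033,-0.002],40],[[0,0,0],[0.008,0.033,-0.002],40],[[0,0,0],[0.008,0.033,-0.002],40],[[0,0,0],[0.008,0.033,-0.002],40],[[0,0,0],[0.008,0.033,-0.002],40],[[0,0,0],[0.008,0.033,-0.002],40],[[0,0,0],[0.008,0.033,-0.002],40],[[0,0,0],[0.008,0.033,-0.002],40],[[0,0,0],[0.008,0.033,-0.002],40]])

```text
time: 20.9
ee_pos: [0.5887, 0.3396, 0.1825]
tcp_rot: [-179.9, -0.1, 178.8]
wrist_force: [1.4, 0.2, -0.9]
opening: 0.0575
grasp_force: 32.3
```

```bash
cat > tri2.py <<'E'
from h import *
from scipy.optimize import least_squares
p,d,c,P=wlook('tripod','w_tri2')
z0=.016
B=P[(P[:,2]>.0725)&(P[:,2]<.079)]
f=least_squares(lambda q:np.hypot(B[:,0]-q[0],B[:,1]-q[1])-.030,[.488,.338],loss='soft_l1',f_scale=.002)
print('band centre',f.x.round(4),len(B))
T=P[P[:,2]>.081]; r=T[:,:2]-f.x; a=np.degrees(np.arctan2(r[:,1],r[:,0]))
cs=[]
lab=cv2.kmeans(T[:,:2].astype(np.float32),3,None,(3,50,1e-6),10,0)
print(len(T),lab[2].round(4).tolist())
C=lab[2]; g=least_squares(lambda q:np.hypot(C[:,0]-q[0],C[:,1]-q[1])-.0365,[.488,.338]); print('prong centre',g.x.round(4),g.cost**.5)
print('angles',np.degrees(np.arctan2(C[:,1]-g.x[1],C[:,0]-g.x[0])))
wlook('gauze'); o=get_obs(); print(o['ee_pos'],o['tcp_rot'],o['opening'])
E
python3 tri2.py
```

```text
tripod []
2189 0.0831 [array([495.7, 338.5]), array([66.5, 66. ]), np.float64(43.3)] [0.4891 0.3382 0.0831]
band centre [0.4889 0.3395] 1724
136 [[0.4528000056743622, 0.3398999869823456], [0.5066999793052673, 0.30790001153945923], [0.5074999928474426, 0.37040001153945923]]
prong centre [0.489  0.3394] 0.00043300815802249686
angles [179.13920882 -60.6407302   59.05033321]
gauze [([0.5868, 0.3424, 0.1803], 0.55)]
8971 0.1893 [array([588.3, 341. ]), array([61.2, 57.7]), np.float64(3.5)] [0.5857 0.3412 0.1876]
[0.58966961 0.33769606 0.18323982] [-1.79934058e+02 -8.03412006e-02  1.78796860e+02] 0.05742513119696008
```

View pics/w_tri2.png

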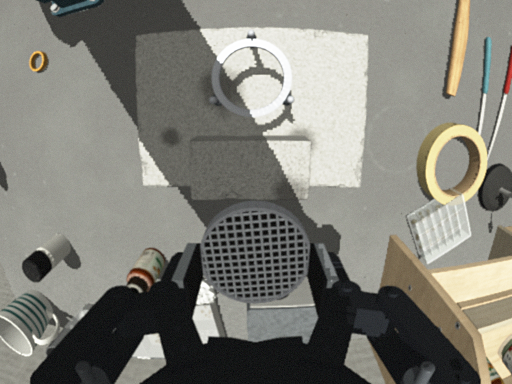

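Request:
servo_tool(moves=[[[0,0,0],[0.033,-0.0007,0],40],[[0,0,0],[0.033,-0.0007,0],40],[[0,0,0],[0.0338,-0.0007,0],40],[[0,0,0],[0,0,0.03],40],[[0,0,0],[0,0,0.03],40],[[0,0,0],[0,0,0.015],40],[[0,0,0],[0,0,0],40],[[0,0,0],[0,0,0],40]])

```text
time: 22.0
ee_pos: [0.4905, 0.3381, 0.1101]
tcp_rot: [180.0, 0.0, 178.8]
wrist_force: [0.3, 0.2, 0.1]
opening: 0.0577
grasp_force: 32.4
```

```bash
python3 ga.py; python3 -c "
from h import *
o=get_obs(); print(o['ee_pos'],o['tcp_rot'])
p=cv2.imread('pics/w_ga.png'); cv2.imwrite('pics/w_gac.png',cv2.resize(p[130:350,140:370],None,fx=2.5,fy=2.5))"
```

```text
gauze [([0.4892, 0.3403, 0.1084], 0.73)]
8911 0.1171 [array([490.1, 339.1]), array([57.7, 61.1]), np.float64(89.6)] [0.4875 0.3392 0.1154]
[0.49076588 0.33878911 0.11082512]
tilt deg [ 0.97338133 -0.04508184] median [0.48614899 0.33928008 0.11565106] 8903
[0.49076588 0.33878911 0.11082512] [1.79929337e+02 9.91976297e-02 1.78805855e+02]
```

View pics/w_gac.png

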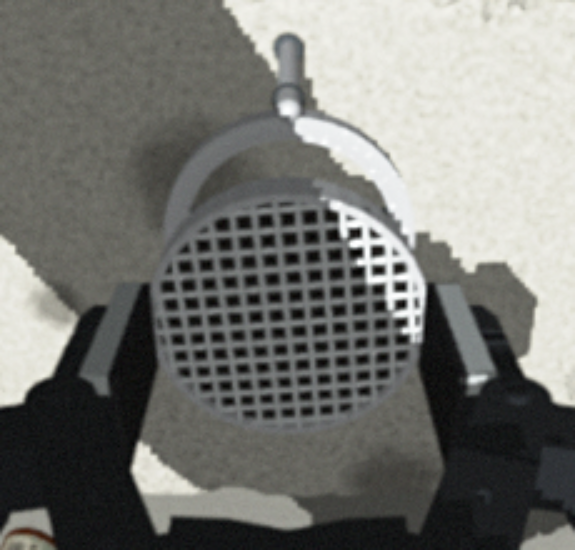

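Request:
servo_tool(moves=[[[0,0,0],[0.0007,0,0.012],40],[[0,0,0],[0,0,0.008],40],[[0,0,0],[0,0,0.005],40],[[0,0,0],[0,0,0.003],40],[[0,0,0],[0,0,0.001],40],[[0,0,0],[0,0,0],40]])

```text
time: 22.75
ee_pos: [0.4892, 0.3386, 0.0802]
tcp_rot: [-180.0, -0.0, 178.8]
wrist_force: [0.3, -0.2, -0.1]
opening: 0.0575
grasp_force: 32.4
```

Request:
servo_tool(moves=[[[0,0,0],[0,0,0.001],40],[[0,0,0],[0,0,0.001],40],[[0,0,0],[0,0,0],40]])

```text
time: 23.05
ee_pos: [0.4895, 0.3387, 0.0789]
tcp_rot: [180.0, 0.0, 178.8]
wrist_force: [-0.7, 0.2, 1.5]
opening: 0.0574
grasp_force: 32.7
```

Request:
servo_tool(moves=[[[0,0,0],[0,0,0.0007],40],[[0,0,0],[0,0,0],40]])

```text
time: 23.25
ee_pos: [0.4895, 0.3387, 0.0788]
tcp_rot: [180.0, 0.1, 178.8]
wrist_force: [-2.3, -1.7, 7.4]
opening: 0.0574
grasp_force: 33.4
```

Request:
servo_tool(moves=[[[0,0,0],[0,0,-0.001],100],[[0,0,0],[0,0,0],100],[[0,0,0],[0,0,0],100],[[0,0,0],[0,0,0],100],[[0,0,0],[0,0,-0.02],100],[[0,0,0],[0,0,-0.04],100],[[0,0,0],[0,0,-0.04],100],[[0,0,0],[0,0,0],100]])

```text
time: 24.05
ee_pos: [0.4908, 0.3396, 0.1846]
tcp_rot: [179.7, 0.4, 178.8]
wrist_force: [-0.3, 0.7, -0.6]
opening: 0.0855
grasp_force: 0.0
```

```bash
python3 ga.py; python3 plan.py .43 .069 .16 178.8 12
```

```text
gauze [([0.4885, 0.3393, 0.079], 0.66), ([0.7064, 0.2062, -0.0053], 0.28)]
3871 0.0861 [array([488.8, 339.3]), array([60. , 59.5]), np.float64(1.5)] [0.488  0.3395 0.0843]
[0.48924538 0.33853005 0.17807484]
tilt deg [1.22575214 0.48322301] median [0.48735745 0.33931394 0.08443566] 3837
[[[-0.0,-0.0,0.0],[0.0045,-0.0226,0.0015],100],[[-0.0,-0.0,0.0],[0.0045,-0.0226,0.0015],100],[[-0.0,-0.0,0.0],[0.0045,-0.0225,0.0015],100],[[-0.0,-0.0,0.0],[0.0045,-0.0226,0.0015],100],[[-0.0,-0.0,0.0],[0.0045,-0.0225,0.0015],100],[[-0.0,-0.0,0.0],[0.0045,-0.0226,0.0015],100],[[-0.0,-0.0,0.0],[0.0045,-0.0225,0.0015],100],[[-0.0,-0.0,0.0],[0.0044,-0.0226,0.0015],100],[[-0.0,-0.0,0.0],[0.0045,-0.0225,0.0015],100],[[-0.0,-0.0,0.0],[0.0044,-0.0226,0.0015],100],[[-0.0,-0.0,0.0],[0.0045,-0.0225,0.0016],100],[[-0.0,-0.0,0.0],[0.0044,-0.0226,0.0015],100]]
```

Request:
servo_tool(moves=[[[0,0,0],[0.0045,-0.0225,0],60],[[0,0,0],[0.0045,-0.0225,0],60],[[0,0,0],[0.0045,-0.0225,0],60],[[0,0,0],[0.0045,-0.0225,0],60],[[0,0,0],[0.0045,-0.0225,0],60],[[0,0,0],[0.0045,-0.0225,0],60],[[0,0,0],[0.0045,-0.0225,0],60],[[0,0,0],[0.0045,-0.0225,0],60],[[0,0,0],[0.0045,-0.0225,0],60],[[0,0,0],[0.0045,-0.0225,0],60],[[0,0,0],[0.0045,-0.0225,0],60],[[0,0,0],[0.0045,-0.0225,0],60]])

```text
time: 25.4
ee_pos: [0.4288, 0.0687, 0.1769]
tcp_rot: [-180.0, -0.1, 178.8]
wrist_force: [0.5, -0.3, 0.2]
opening: 0.0511
grasp_force: 0.0
```

Run:
```python
from h import *
p,d,c,P=wlook('brass_ring',band=.004)
A=wcloud(d>0,d,c)
s=(abs(A[:,0]-.42)<.12)&(abs(A[:,1]-.1)<.1)&(A[:,2]>.02)&(A[:,2]<.13)
print('obst',A[s].min(0),A[s].max(0),s.sum())
o=get_obs();print(o['ee_pos'],o['tcp_rot'],o['opening'])
c=calibration('top');p,d=camera('top');A=cloud(d>0,d,c)
s=(abs(A[:,0]-.38)<.12)&(abs(A[:,1]-.1)<.1)&(A[:,2]>.02)&(A[:,2]<.13)
print('obst top',np.percentile(A[s],[1,99],axis=0),s.sum())
```

```text
brass_ring [([0.4308, 0.0682, 0.0002], 0.65)]
145 0.0093 [array([428.6,  66.9]), array([21.7, 25.6]), np.float64(88.3)] [0.4284 0.0668 0.0081]
obst [0.30001778 0.09883485 0.02011058] [0.37086052 0.16283011 0.10347009] 6311
[0.42909488 0.0688125  0.17736964] [-1.79983145e+02 -9.75794888e-02  1.78713622e+02] 0.051184661616297124
obst top [[0.27468551 0.09953602 0.03980436]
 [0.37149112 0.16418894 0.10517698]] 1010
```

Request:
servo_tool(moves=[[[0,0,0],[0,-0.0015,0.04],60],[[0,0,0],[0,0,0.04],60],[[0,0,0],[0,0,0.04],60],[[0,0,0],[0,0,0.03],60],[[0,0,0],[0,0,0.01],60],[[0,0,0],[0,0,0],60],[[0,0,0],[0,0,0],60]])

```text
time: 26.3
ee_pos: [0.4304, 0.0686, 0.0198]
tcp_rot: [180.0, 0.1, 178.9]
wrist_force: [0.6, 0.4, 0.8]
opening: 0.051
grasp_force: 0.0
```

Run:
```python
from h import *
p,d,c,P=wlook('brass_ring','w5',band=.004)
o=get_obs();print(o['ee_pos'],o['tcp_rot'],o['opening'])
```

```text
brass_ring [([0.4326, 0.0713, -0.0027], 0.57), ([0.5728, 0.335, 0.0192], 0.23)]
998 0.0091 [array([428.8,  67.1]), array([26.1, 25.8]), np.float64(37.1)] [0.4283 0.0673 0.0079]
[0.43077579 0.06846171 0.02018267] [1.79973481e+02 1.41380896e-01 1.78831447e+02] 0.05129547909536633
```

Request:
servo_tool(moves=[[[0,0,0],[0.0015,-0.001,0.01],60],[[0,0,0],[0,0,0.005],60],[[0,0,0],[0,0,0],40],[[0,0,0],[0,0,0],10],[[0,0,0],[0,0,0],10],[[0,0,0],[0,0,0],10],[[0,0,0],[0,0,0],10],[[0,0,0],[0,0,0],10]], force=20)

```text
time: 27.25
ee_pos: [0.4283, 0.0673, 0.0037]
tcp_rot: [180.0, 0.0, 178.8]
wrist_force: [-0.9, 0.2, -0.6]
opening: 0.0243
grasp_force: 19.6
```

Request:
servo_tool(moves=[[[0,0,0],[0,0,-0.01],10],[[0,0,0],[0,0,-0.03],10],[[0,0,0],[0,0,-0.04],10],[[0,0,0],[0,0,-0.04],10],[[0,0,0],[0,0,-0.04],10],[[0,0,0],[0,0,0],10]])

```text
time: 27.85
ee_pos: [0.4302, 0.0675, 0.1697]
tcp_rot: [179.9, 0.5, 178.8]
wrist_force: [0.8, 0.4, -0.8]
opening: 0.0239
grasp_force: 19.7
```

```bash
python3 - <<'E'
from h import *
p,d,c,P=wlook('brass_ring',band=.006)
o=get_obs();print(o['ee_pos'],o['tcp_rot'],o['opening'])
E
python3 plan.py .489 .3393 .16 178.8 10 10
```

```text
brass_ring [([0.4318, 0.07, 0.1663], 0.86), ([0.5165, 0.3405, -0.0007], 0.69)]
1212 0.1755 [array([431.3,  68.7]), array([24. , 26.5]), np.float64(88.4)] [0.4307 0.0692 0.1737]
[0.42813653 0.06721598 0.16358364] [1.79998601e+02 1.13723325e-02 1.78826503e+02] 0.023613332794079667
[[[0.0,0.0,0.0],[-0.0055,0.0273,0.0004],10],[[0.0,0.0,0.0],[-0.0055,0.0273,0.0004],10],[[0.0,0.0,0.0],[-0.0055,0.0273,0.0004],10],[[0.0,0.0,0.0],[-0.0055,0.0273,0.0003],10],[[0.0,0.0,0.0],[-0.0055,0.0273,0.0004],10],[[0.0,0.0,0.0],[-0.0056,0.0274,0.0003],10],[[0.0,0.0,0.0],[-0.0055,0.0273,0.0004],10],[[0.0,0.0,0.0],[-0.0056,0.0274,0.0003],10],[[0.0,0.0,0.0],[-0.0055,0.0273,0.0004],10],[[0.0,0.0,0.0],[-0.0056,0.0274,0.0003],10]]
```

Request:
servo_tool(moves=[[[0,0,0],[-0.0055,0.0273,0],10],[[0,0,0],[-0.0055,0.0273,0],10],[[0,0,0],[-0.0055,0.0273,0],10],[[0,0,0],[-0.0055,0.0273,0],10],[[0,0,0],[-0.0055,0.0273,0],10],[[0,0,0],[-0.0055,0.0273,0],10],[[0,0,0],[-0.0055,0.0273,0],10],[[0,0,0],[-0.0055,0.0273,0],10],[[0,0,0],[-0.0055,0.0273,0],10],[[0,0,0],[-0.0055,0.0273,0],10],[[0,0,0],[0,0,0.035],10],[[0,0,0],[0,0,0.025],10]])

```text
time: 29.2
ee_pos: [0.4879, 0.3394, 0.1004]
tcp_rot: [-179.9, -0.1, 178.9]
wrist_force: [0.0, -0.6, -0.3]
opening: 0.0241
grasp_force: 19.8
```

Request:
servo_tool(moves=[[[0,0,0],[0,0,0.005],10],[[0,0,0],[0,0,0],10],[[0,0,0],[0,0,0],10]])

```text
time: 29.5
ee_pos: [0.489, 0.3391, 0.0996]
tcp_rot: [180.0, 0.0, 178.8]
wrist_force: [-0.3, -0.3, 0.4]
opening: 0.0238
grasp_force: 19.8
```

Run:
```python
from h import *
p,d,c,P=wlook('brass_ring',band=.006)
wlook('gauze')
for i in range(2):
  o=get_obs();print(o['ee_pos'],o['tcp_rot'],o['wrist_force']);camera('top')
```

```text
brass_ring [([0.4912, 0.3436, 0.0946], 0.78)]
1174 0.1053 [array([490. , 340.1]), array([24. , 26.6]), np.float64(89.6)] [0.4897 0.3401 0.1035]
gauze [([0.4893, 0.3406, 0.0772], 0.72)]
4919 0.086 [array([487.9, 338.6]), array([56.4, 60. ]), np.float64(54.1)] [0.4799 0.3398 0.0843]
[0.48905549 0.33916732 0.09937383] [1.79958968e+02 5.37225373e-02 1.78819112e+02] [ 0.20874612 -0.89522204 -0.97695734]
[0.48898013 0.3391226  0.09915201] [1.79971642e+02 4.02311204e-02 1.78821032e+02] [-0.0540178  -0.09172275 -0.67511084]
```

Ring top 0.105, should end at 0.095: lower 10 mm.

Request:
servo_tool(moves=[[[0,0,0],[0,0,0.006],10],[[0,0,0],[0,0,0.002],10],[[0,0,0],[0,0,0.001],10],[[0,0,0],[0,0,0],10]])

```text
time: 30.3
ee_pos: [0.4887, 0.339, 0.0895]
tcp_rot: [-180.0, -0.0, 178.8]
wrist_force: [1.2, -0.1, -0.9]
opening: 0.024
grasp_force: 19.8
```

Request:
servo_tool(moves=[[[0,0,0],[0,0,0.0007],10],[[0,0,0],[0,0,0],10]])

```text
time: 30.5
ee_pos: [0.4888, 0.3391, 0.0894]
tcp_rot: [180.0, 0.0, 178.8]
wrist_force: [-2.0, -1.2, 4.7]
opening: 0.0237
grasp_force: 20.2
```

Contact. Open and rise.

Request:
servo_tool(moves=[[[0,0,0],[0,0,0],50],[[0,0,0],[0,0,0],50],[[0,0,0],[0,0,0],50],[[0,0,0],[0,0,-0.01],60],[[0,0,0],[0,0,-0.03],60],[[0,0,0],[0,0,-0.04],60],[[0,0,0],[0,0,-0.02],60],[[0,0,0],[0,0,0],60]])

```text
time: 31.3
ee_pos: [0.4899, 0.3398, 0.1933]
tcp_rot: [179.8, 0.3, 178.8]
wrist_force: [0.6, -0.3, 1.1]
opening: 0.0511
grasp_force: 0.0
```

```bash
python3 - <<'E'
from h import *
p,d,c,P=wlook('brass_ring','w6',band=.006)
wlook('gauze'); wlook('fire_brick')
E
python3 plan.py .686 .056 .2 178.8 12 80
```

```text
brass_ring [([0.4887, 0.3397, 0.0842], 0.82)]
466 0.0953 [array([490. , 339.8]), array([25.7, 26.2]), np.float64(59.2)] [0.4896 0.34   0.0936]
gauze [([0.4907, 0.3412, 0.0765], 0.72)]
3251 0.0861 [array([488.9, 339.6]), array([60.2, 60.1]), np.float64(49.6)] [0.4875 0.3396 0.0843]
fire_brick [([0.5725, 0.3383, 0.0182], 0.9)]
5576 0.0564 [array([540.3, 336.1]), array([112.7, 124. ]), np.float64(88.8)] [0.5697 0.3379 0.0555]
[[[-0.0,-0.0,0.0],[-0.0169,-0.0232,-0.001],80],[[-0.0,-0.0,0.0],[-0.0169,-0.0232,-0.001],80],[[-0.0,-0.0,0.0],[-0.0169,-0.0232,-0.001],80],[[-0.0,-0.0,0.0],[-0.0169,-0.0232,-0.001],80],[[-0.0,-0.0,0.0],[-0.017,-0.0232,-0.001],80],[[-0.0,-0.0,0.0],[-0.0169,-0.0233,-0.001],80],[[-0.0,-0.0,0.0],[-0.017,-0.0232,-0.001],80],[[-0.0,-0.0,0.0],[-0.0169,-0.0233,-0.001],80],[[-0.0,-0.0,0.0],[-0.017,-0.0232,-0.001],80],[[-0.0,-0.0,0.0],[-0.0169,-0.0233,-0.0009],80],[[-0.0,-0.0,0.0],[-0.017,-0.0232,-0.001],80],[[-0.0,-0.1,0.0],[-0.0169,-0.0233,-0.0009],80]]
```

View pics/w6.png

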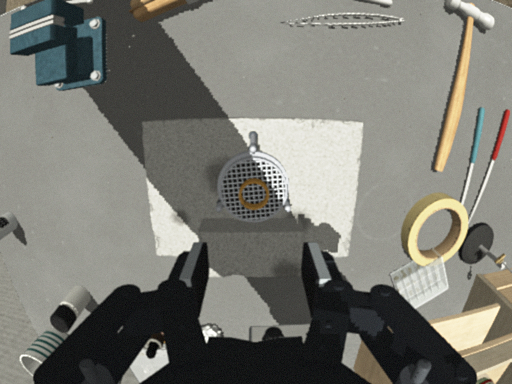

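Request:
servo_tool(moves=[[[0,0,0],[-0.017,-0.023,-0.001],80],[[0,0,0],[-0.017,-0.023,-0.001],80],[[0,0,0],[-0.017,-0.023,-0.001],80],[[0,0,0],[-0.017,-0.023,-0.001],80],[[0,0,0],[-0.017,-0.023,-0.001],80],[[0,0,0],[-0.017,-0.023,-0.001],80],[[0,0,0],[-0.017,-0.023,-0.001],80],[[0,0,0],[-0.017,-0.023,-0.001],80],[[0,0,0],[-0.017,-0.023,-0.001],80],[[0,0,0],[-0.017,-0.023,-0.001],80],[[0,0,0],[-0.017,-0.023,-0.001],80],[[0,0,0],[-0.0165,-0.0235,-0.001],80]])

```text
time: 32.95
ee_pos: [0.6871, 0.0574, 0.2005]
tcp_rot: [-180.0, -0.0, 178.8]
wrist_force: [-0.2, 0.5, 0.1]
opening: 0.0684
grasp_force: 0.0
```

Run:
```python
from h import *
p,d,c,P=wlook('flux_bottle','w7',band=.004)
A=wcloud(d>0,d,c)
s=(abs(A[:,0]-.7)<.1)&(abs(A[:,1]-.056)<.09)&(A[:,2]>.1)&(A[:,2]<.17)
if s.any(): print('obst',A[s].min(0),A[s].max(0),s.sum())
o=get_obs();print(o['ee_pos'],o['tcp_rot'],o['opening'])
```

```text
flux_bottle [([0.6879, 0.0552, 0.0001], 0.61), ([0.4891, 0.3435, 0.0837], 0.27)]
1419 0.0811 [array([685.1,  54.8]), array([32.5, 32.9]), np.float64(20.4)] [0.6847 0.0549 0.0799]
obst [0.78306033 0.04655618 0.10000284] [0.79983022 0.10644374 0.11254401] 430
[0.68701734 0.05695532 0.19988846] [-1.79992510e+02 -6.72444549e-02  1.78693737e+02] 0.06845173332064895
```

View pics/w7.png

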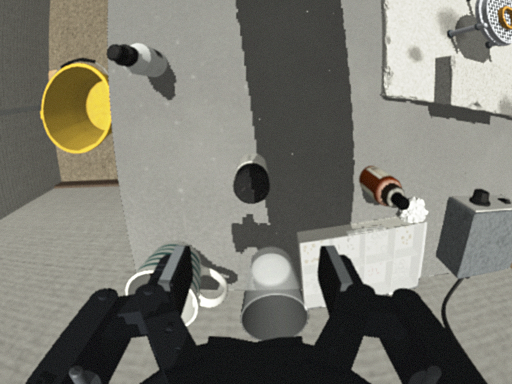

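Request:
servo_tool(moves=[[[0,0,0],[0.0015,-0.0015,0.03],80],[[0,0,0],[0,0,0.035],80],[[0,0,0],[0,0,0.035],80],[[0,0,0],[0,0,0.035],80],[[0,0,0],[0,0,0.025],80],[[0,0,0],[0,0,0],80],[[0,0,0],[0,0,0],60],[[0,0,0],[0,0,0],15],[[0,0,0],[0,0,0],15],[[0,0,0],[0,0,0],15],[[0,0,0],[0,0,0],15],[[0,0,0],[0,0,0],15]], force=30)

```text
time: 34.3
ee_pos: [0.6861, 0.0572, 0.0435]
tcp_rot: [180.0, 0.2, 178.8]
wrist_force: [-1.2, 0.7, 6.2]
opening: 0.0341
grasp_force: 30.2
```

Request:
servo_tool(moves=[[[0,0,0],[0,0,-0.01],15],[[0,0,0],[0,0,-0.04],15],[[0,0,0],[0,0,-0.04],15],[[0,0,0],[0,0,-0.04],15],[[0,0,0],[0,0,0],15]])

```text
time: 34.8
ee_pos: [0.687, 0.0571, 0.179]
tcp_rot: [179.9, 0.6, 178.8]
wrist_force: [0.8, 0.5, 0.7]
opening: 0.0339
grasp_force: 30.1
```

```bash
python3 plan.py .484 .167 .17 178.8 9 15
```

```text
[[[0.0,0.1,0.0],[0.0228,0.0117,0.0008],15],[[0.0,0.1,0.0],[0.0228,0.0117,0.0008],15],[[0.0,0.1,0.0],[0.0228,0.0118,0.0009],15],[[0.0,0.0,0.0],[0.0228,0.0117,0.0009],15],[[0.0,0.1,0.0],[0.0228,0.0118,0.0009],15],[[0.0,0.0,0.0],[0.0228,0.0117,0.0009],15],[[0.0,0.1,0.0],[0.0228,0.0118,0.0009],15],[[0.0,0.0,0.0],[0.0228,0.0117,0.001],15],[[0.1,0.1,0.0],[0.0228,0.0118,0.001],15]]
```

Request:
servo_tool(moves=[[[0,0,0],[0.0228,0.0117,0],15],[[0,0,0],[0.0228,0.0117,0],15],[[0,0,0],[0.0228,0.0117,0],15],[[0,0,0],[0.0228,0.0117,0],15],[[0,0,0],[0.0228,0.0117,0],15],[[0,0,0],[0.0228,0.0117,0],15],[[0,0,0],[0.0228,0.0117,0],15],[[0,0,0],[0.0228,0.0117,0],15],[[0,0,0],[0.0228,0.0117,0],15],[[0,0,0],[0,0,0.04],15],[[0,0,0],[0,0,0.04],15],[[0,0,0],[0,0,0.03],15]])

```text
time: 36.0
ee_pos: [0.4812, 0.1664, 0.0592]
tcp_rot: [-180.0, -0.0, 178.8]
wrist_force: [0.5, -1.2, -0.3]
opening: 0.0337
grasp_force: 30.1
```

Request:
servo_tool(moves=[[[0,0,0],[0,0,0.008],15],[[0,0,0],[0,0,0],15],[[0,0,0],[0,0,0],15]])

```text
time: 36.3
ee_pos: [0.4829, 0.1667, 0.0547]
tcp_rot: [180.0, 0.1, 178.8]
wrist_force: [0.0, -0.1, -0.0]
opening: 0.0339
grasp_force: 30.1
```

Request:
servo_tool(moves=[[[0,0,0],[0,0,0.006],15],[[0,0,0],[0,0,0.002],15],[[0,0,0],[0,0,0.001],15],[[0,0,0],[0,0,0],15]])

```text
time: 36.7
ee_pos: [0.4821, 0.1665, 0.044]
tcp_rot: [180.0, 0.0, 178.8]
wrist_force: [0.1, -0.4, -0.8]
opening: 0.0339
grasp_force: 30.1
```

Request:
servo_tool(moves=[[[0,0,0],[0,0,0.001],15],[[0,0,0],[0,0,0.0007],15],[[0,0,0],[0,0,0],15]])

```text
time: 37.0
ee_pos: [0.4823, 0.1665, 0.0434]
tcp_rot: [180.0, 0.1, 178.8]
wrist_force: [-4.2, -0.7, 8.9]
opening: 0.0337
grasp_force: 31.0
```

Request:
servo_tool(moves=[[[0,0,0],[0,0,0],60],[[0,0,0],[0,0,0],60],[[0,0,0],[0,0,0],60],[[0,0,0],[0,0,-0.02],60],[[0,0,0],[0,0,-0.04],60],[[0,0,0],[0,0,-0.045],60],[[0,0,0],[0,0,-0.045],60],[[0,0,0],[0,0,-0.03],60],[[0,0,0],[-0.005,-0.04,0],60],[[0,0,0],[-0.005,-0.04,0],60],[[0,0,0],[0,0,0],60],[[0,0,0],[0,0,0],60]])

```text
time: 38.2
ee_pos: [0.4905, 0.0856, 0.2221]
tcp_rot: [180.0, -0.0, 178.7]
wrist_force: [0.6, 0.4, -0.1]
opening: 0.0512
grasp_force: 0.0
```

Run:
```python
from h import *
wlook('flux_bottle',band=.004)
p,d=camera('scene');c=calibration('scene')
cv2.imwrite('pics/end.png',p[:,:,::-1])
for n in names:
    print(n,[(world(x["xyz"],c).round(3).tolist(),round(x["score"],2)) for x in mark_of(n,'scene')[:2]])
```

```text
flux_bottle [([0.4829, 0.1692, 0.0034], 0.94)]
1324 0.081 [array([481.4, 167.5]), array([32.6, 33.5]), np.float64(45.8)] [0.4811 0.167  0.0799]
solder_board [([0.517, 0.33, 0.001], 0.57)]
fire_brick [([0.572, 0.334, 0.016], 0.69)]
tripod [([0.489, 0.337, 0.012], 0.69)]
gauze []
brass_ring [([0.488, 0.341, 0.089], 0.43)]
flux_bottle [([0.484, 0.171, -0.001], 0.81)]
spray_flask [([0.556, -0.056, -0.002], 0.59)]
dropper_bottle [([0.701, 0.201, 0.002], 0.88)]
```

View pics/end.png

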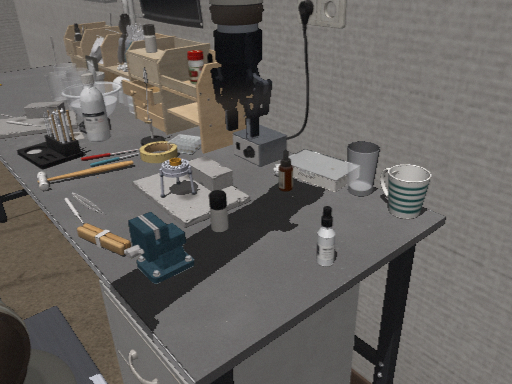

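```bash
python3 -c "
from workcell import job_done
print(job_done())"
```

```text
the job is handed in; nothing more can be done
None
```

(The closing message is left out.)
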